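# Lock a tube rack on the shaker platform with a slot clamp

## Task

Secure the tube rack on the shaker: lift the slot clamp out of its rest, lower its T-head and key into the platform's T-slot with the nose toward the rack, and slide it along until it has gently pushed the rack fully home, firmly against the rubber-faced stop. Keep the rack pressed there while you push the wing down against its spring and turn it a quarter turn clockwise (seen from above), so that the head locks under the slot and the rack stays held tight when you let go. Leave the timer, the bottle and the cup where they stand.

Things in the scene. Friction and masses are not known exactly. Their poses are not given: they have to be found in the camera images.
- shaker: Orbital shaker, fixed: white housing, control panel on its -x face, bare aluminium platform 250 (x) x 290 (y) mm, flat top 90 mm above the origin. Origin: centre of the underside; z up. A T-slot runs along its y at x = 0. Across the +y end of the platform stands a stop: an aluminium angle 26 mm high with a springy black rubber face toward -y.
- slot (a point): Middle of the T-slot's mouth, level with the platform top; axes as the shaker's. Slot along y, open at both ends (y = -145 and +145 mm): mouth 11 mm wide through the 6 mm plate; below it an undercut 21 mm wide and 18 mm deep. Free platform for the clamp lies on the -y side of the rack.
- stop_side (a point): End of the slot on the stop's side (y = +145 mm, platform height); it marks the direction to push. The stop's own place is not given: it is set anew each time within about 25 mm and must be felt. Its rubber face gives 1 mm per 5 N and bottoms at 4 mm. Over 20 N between clamp and rack is too hard; sliding the rack alone takes about 1.5 to 3.5 N; against the stop, 5 N or more is firm.
- tube_rack: Blue moulded tube rack, 0.4 kg, with some white-capped tubes, loose on the platform; 93 (its x) x 221 (its y) x 108 mm. Origin: centre of its underside. Its +x points nearly along the slot to the stop; the clamp meets its base plate's edge at x = -46 mm, 1 to 5 mm above the platform. It starts 3 to 47 mm short of the stop, up to 0.04 rad askew.
- clamp: Slot clamp, 0.21 kg: flat aluminium shoe 34 (x) x 72 (y) x 12 mm, upright sprung stud, black wing on top. Origin: on the stud's axis at the shoe's underside; y points to the nose; shoe from y = -22 to +50 mm. Seated in the slot its origin is level with the platform. Starts upright in a fixed grey plastic rest, shoe 34 mm above the bench, head and key hanging in a 16 mm groove.
- nose (a point): Middle of the clamp's rubber nose face, 50 mm from the stud's axis along the clamp's +y, 3 mm above the shoe's underside: the face that meets the rack.
- head (a point): Lowest point of the T-head on the stud's axis, 9 mm below the shoe's underside when unpressed. Head: 8.5 mm wide, 18 mm long, 6 mm thick, long side along the wing. A key under the shoe, 8 mm wide and 4.5 mm deep, at clamp y = 18 to 34 mm, enters the slot with it. Lift 15 mm straight up to clear rest or slot.
- wing (a point): Centre of the wing, the place to grip, 72 mm above the shoe's underside: a flat bar 12 mm thick, 40 mm long, 32 mm high. It lies along the clamp's y when unlocked, across it when locked; turns and sinks with the stud (its axes too: y along the wing).
- stud (a joint): Angle of stud in shoe, rad: 0 unlocked, grows clockwise seen from above, stops at 1.60; a quarter turn is 1.57. The stud sinks up to 6 mm into the shoe against a spring: 6 N at first, 2 N more per mm (12 N at 3 mm, 18 N at 6 mm). In the slot it turns only when pressed 3.3 mm or more, the head then being below the lips; let go, the spring clamps it there.
- timer: White lab timer lying on its back, 64 x 64 x 18 mm, on the bench; bystander. Origin: centre of its underside.
- bottle: White plastic reagent bottle with a blue cap, diameter 48, height 98 mm; bystander. Origin: centre of its underside.
- cup: White specimen cup, diameter 65, height 64 mm; bystander. Origin: centre of its underside.
Not all that is in view belongs to the job. Leave any turquoise look-alike of the clamp alone.

How it is judged (in metres and radians):
On the way, in this order (a step that is already met when the one before it is completed fails the run):
1. the clamp sits flat in the slot, head and key down, still unlocked (z of clamp in the frame of shaker between 0.0875 and 0.0925 m and x of clamp in the frame of shaker between -0.003 and 0.003 m and angle between the y axis of clamp and the y axis of shaker, either way round below 0.1 rad and angle between clamp's own z axis and vertical below 0.06 rad and value of joint stud below 0.3 rad), for 0.1 s.
2. the clamp, still unlocked in the slot, bears on the rack with at least 5 N while the rack stands still: it is home against the stop (all of step 1 and contact force between clamp and tube_rack above 5 N and linear speed of tube_rack below 0.003 m/s), for 0.2 s.
3. the wing is turned a quarter turn while the clamp stays in the slot and on the rack (z of clamp in the frame of shaker between 0.0875 and 0.0925 m and x of clamp in the frame of shaker between -0.003 and 0.003 m and angle between the y axis of clamp and the y axis of shaker, either way round below 0.1 rad and angle between clamp's own z axis and vertical below 0.06 rad and value of joint stud above 1.4 rad and contact force between clamp and tube_rack above 1.5 N), for 0.1 s.
At the end, for the whole second after the job is handed in: Clamp flat in the slot (2.5 mm in height, 3 mm sideways, 0.1 rad), stud turned 1.4 rad or more, let go, still pressing on the rack with at least 1.5 N; rack still, upright on the platform, square to the slot within 0.05 rad, within 20 mm of the platform's middle crosswise (all of step 3 and x of tube_rack in the frame of shaker between -0.02 and 0.02 m and angle between the x axis of tube_rack and the y axis of shaker, either way round below 0.05 rad and angle between tube_rack's own z axis and vertical below 0.04 rad and linear speed of each of tube_rack, clamp below 0.005 m/s); the robot touches nothing.
It fails at once if the clamp shoves the rack with more than 20 N (contact force between clamp and tube_rack above 20 N).
It fails at once if the rack is tipped (angle between tube_rack's own z axis and vertical above 0.15 rad).
It fails at once if timer, bottle or cup moved by more than 20 mm (distance of any of timer, bottle, cup from where it was at the start of the episode above 0.02 m).
It also fails if it takes over 64 s, if anything falls off the work surface, if the arm or the gripper's body presses on something with over 40 N, if the wrist force passes 120 N, or if a joint passes its speed limit or range.

## Robot

A 7-joint arm with a two-finger parallel gripper is mounted at the origin on a cart in front of the work surface, level with it; the furniture and walls round the work are solid. World frame = base frame: x ahead of the robot, y to its left, z up, the work surface at z = 0. Lengths are in m, angles in degrees, forces in N, time in s.
With the tool pointing down it reaches from about 0.425 to 0.875 m from the base axis. Payload 4.7 kg.
Tool frame: the origin (TCP) lies at the very end of the fingers, on their centre line; the grasp point (between the pads) lies env.hold_point_z behind it (env.hold_point_z is the distance from the TCP to the grasp point, in m); z points along the fingers, y is the line along which they close (so a half turn about z gives the same grasp; the last joint's range is limited). The gripper opens to 87 mm and grips with 3 to 60 N. Pads are 19 mm wide; open, the fingers measure 117 mm over their backs; the gripper's body (75 mm by 190 mm) begins 51 mm behind the grasp point.
Start: joints at [-63.192, 18.392, -4.016, 83.108, 1.295, 78.541, -3.26], TCP at [0.285, 0.584, 0.199] pointing down, gripper open.
Joint ranges: [-163.93, 163.93], [-17.29, 119.83], [-79.2, 71.16], [3.27, 140.29], [-89.18, 269.18], [5.43, 117.66], [-154.24, 154.24]. Speed limits (degrees/s): [147.25, 147.25, 180, 180, 180, 180, 180].

## Interface

Orientations are given as [roll, pitch, yaw] about the fixed x, y, z axes, in that order (R = Rz(yaw) Ry(pitch) Rx(roll)).
In Python, from cell import env gives the robot as it stands.
- The arm moves only by the shell command python3 -m jog 'ROWS' [FORCE]. ROWS is JSON, a list of rows, each an object with "dp": the shift along the tool's x, y, z in cm, a list of three; "twist": the turn about the tool's z in degrees; "fingers": the opening, from 0 (shut) to 1 (fully open). A call has 1 to 8 rows; each row is the pose to reach, as a shift and turn from the pose commanded when the call began, along the tool's axes at that moment; what a row does not reach only later rows make up. A row lasts 1/8 s, in which the tool goes at most 62.5 mm and 10.7 degrees, less where a joint would pass 70% of its speed; a pose out of reach is approached as far as the arm can. A call with a gripper value outside its range is refused whole. The fingers move at their own pace and stop on an object; FORCE is the grip in N (left out, the last holds). Time passes only in rows, so rows that repeat a pose let the fingers close. It gives the time, the measured TCP pose, the force, the opening and the grip force at its end, in the units of the state.
- env.get_obs(): the state, without advancing time (a new reading comes with each control period).
- env.read_camera(name): name is "side" or "top"; returns a dict with "pixels" (384x512x3 uint8, blue, green, red), "depth" (384x512 float32, m along the optical axis (not along the pixel's ray), 0 where there is no reading), "fx", "fy", "cx", "cy" (pixels), "k1" (the pictures are not rectified: a ray, as slopes to the right and down, at radius r is drawn at 1 + k1 r^2 times it, then the intrinsics apply), "rvec" (rotation vector, rad) and "tvec" (3), from world to camera coordinates, as OpenCV has them. Camera axes: x right, y down, z forward; pixel columns grow to the right and rows downward; lengths in m; the calibration is good to about 2 mm. A picture is of the moment at which its call begins.
- env.sign_off(): hands the job in; it is judged then, once.
The state is a dict: "time_s": time; "qpos": joint angles; "joint_velocities": joint speeds; "effort": joint torques, N m; "tool_pos": TCP position; "tool_rot": TCP orientation; "force": force on the tool from outside, world axes, zero at the start; "wrist_torque": the same for the moment, N m; "grip_width": finger opening in m; "grasp_force": force on a finger pad.
Only numpy, scipy, OpenCV 4.12 (cv2) and the standard library are available. Lean on these libraries where they do the work, as an engineer would, in place of code of your own. Each camera call takes 0.05 s, during which the arm holds its last target. There are 200 camera calls.

## Working session

There is one attempt and no reset: what is moved stays moved. The work goes in short steps, Python scripts to look and compute and a shell command to move; the robot and the scene stay as the last step left them, time stands still between calls to the robot, and variables do not carry over. Pictures are saved under pics/ and viewed, at most 11 in all, crops included, and the job is handed in when it is done.

```bash
mkdir -p pics; ls; cat > h.py <<'E'
from cell import env
import numpy as np, cv2
def cam(n):
    c=env.read_camera(n); c['R']=cv2.Rodrigues(np.array(c['rvec'],float))[0]; c['t']=np.array(c['tvec'],float).ravel(); return c
def ray(c,uv):
    uv=np.atleast_2d(np.array(uv,float)); d=np.c_[(uv[:,0]-c['cx'])/c['fx'],(uv[:,1]-c['cy'])/c['fy']]; s=d.copy()
    for _ in range(20): s=d/(1+c['k1']*(s**2).sum(1,keepdims=True))
    return s
def plane(c,uv,z):
    s=ray(c,uv); D=np.c_[s,np.ones(len(s))]@c['R']; o=-c['R'].T@c['t']
    return o+D*((z-o[2])/D[:,2])[:,None]
def pts(c):  # world point of every pixel by depth
    h,w=c['depth'].shape; u,v=np.meshgrid(np.arange(w),np.arange(h)); s=ray(c,np.c_[u.ravel(),v.ravel()])
    z=c['depth'].ravel()[:,None]; P=(np.c_[s,np.ones(len(s))]*z-c['t'])@c['R']; P[z[:,0]==0]=np.nan; return P.reshape(h,w,3)
E
python3 - <<'E'
from h import *
o=env.get_obs(); print({k:np.round(v,3) for k,v in o.items()}, env.hold_point_z)
for n in('side','top'):
    c=cam(n); cv2.imwrite(f'pics/{n}0.png',c['pixels']); np.savez(f'{n}0.npz',**c); print(n,-c['R'].T@c['t'],c['R'][2],c['fx'],c['k1'])
a=np.hstack([cv2.imread('pics/side0.png'),cv2.imread('pics/top0.png')])
E
```

```text
pics
{'time_s': np.float64(0.0), 'qpos': array([-63.192,  18.438,  -4.015,  83.175,   1.296,  78.54 ,  -3.258]), 'joint_velocities': array([-0.003, -0.125, -0.005,  0.049,  0.059,  0.016,  0.066]), 'effort': array([-1.0000e-03, -4.9127e+01, -4.0400e-01, -3.1254e+01, -6.4000e-02,
        4.4000e-02,  0.0000e+00]), 'tool_pos': array([0.285, 0.584, 0.198]), 'tool_rot': array([-1.79893e+02,  7.00000e-03,  1.54003e+02]), 'force': array([ 0.512, -0.269,  0.069]), 'wrist_torque': array([ 0.011,  0.021, -0.02 ]), 'grasp_force': np.float64(0.0), 'grip_width': np.float64(0.087)} 0.0187
side [ 0.10725312 -1.39294512  0.62560903] [ 0.27939893  0.88669152 -0.36839433] 404.313952125912 -0.13060058505867445
top [ 0.39761478 -0.10625523  1.24307996] [ 0.11223719  0.00137508 -0.99368049] 395.06399956387077 -0.10987333079110755
```

View pics/side0.png

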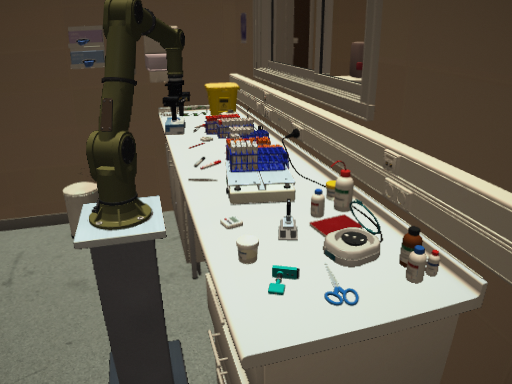

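View pics/top0.png

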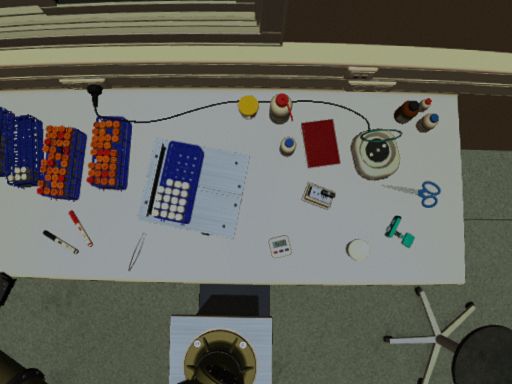

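The top view shows the shaker platform around (195,187), with the stop to its left at (157,180) and the job's rack at (178,182). The clamp could be either of two things: the metal one in its grey rest at top (320,194) / side (288,225), or the turquoise look-alike at top (400,232) / side (280,275). I choose (320,194) and check it with a crop.

```bash
python3 - <<'E'
from h import *
L=lambda n:dict(np.load(f'{n}0.npz'))
t,s=L('top'),L('side')
a=cv2.resize(t['pixels'][170:220,290:350],None,fx=8,fy=8,interpolation=cv2.INTER_CUBIC)
b=cv2.resize(s['pixels'][190:245,265:310],None,fx=7,fy=7,interpolation=cv2.INTER_CUBIC)
im=np.zeros((400,800,3),np.uint8); im[:400,:480]=a; im[:385,480:795]=b; cv2.imwrite('pics/crop.png',im)
for n,c,box in(('top',t,(180,210,300,340)),('side',s,(195,245,272,302))):
    P=pts(c); r0,r1,c0,c1=box; Q=P[r0:r1,c0:c1].reshape(-1,3)
    for z0,z1 in((.02,.032),(.032,.04),(.042,.05),(.05,.085),(.085,.13)):
        q=Q[(Q[:,2]>z0)&(Q[:,2]<z1)]
        if len(q): print(n,z0,z1,len(q),q.mean(0).round(4),q.min(0).round(3),q.max(0).round(3))
P=pts(t); m=(abs(P[...,2]-.09)<.008); m[:, :100]=0; m[:, 260:]=0; m=m.astype(np.uint8)
n,l,st,_=cv2.connectedComponentsWithStats(m); k=1+np.argmax(st[1:,4]); print(st[k])
z=np.median(P[l==k][:,2]); print('platform z',z)
v,u=np.nonzero(l==k); X=plane(t,np.c_[u,v],.09)[:,:2]; print('rect',cv2.minAreaRect((X*1000).astype(np.float32)))
E
```

```text
top 0.02 0.032 71 [ 0.5219 -0.2913  0.0286] [ 0.497 -0.345  0.02 ] [ 0.568 -0.254  0.032]
top 0.032 0.04 88 [ 0.5313 -0.2909  0.0346] [ 0.496 -0.341  0.032] [ 0.567 -0.253  0.04 ]
top 0.042 0.05 161 [ 0.5325 -0.2897  0.0453] [ 0.505 -0.329  0.042] [ 0.557 -0.259  0.05 ]
top 0.05 0.085 15 [ 0.5224 -0.3075  0.0634] [ 0.516 -0.316  0.05 ] [ 0.528 -0.303  0.078]
top 0.085 0.13 78 [ 0.5264 -0.309   0.1158] [ 0.517 -0.33   0.09 ] [ 0.538 -0.291  0.127]
side 0.02 0.032 97 [ 0.5688 -0.1671  0.0262] [ 0.493 -0.348  0.02 ] [ 0.642 -0.055  0.032]
side 0.032 0.04 100 [ 0.5377 -0.261   0.0352] [ 0.494 -0.344  0.032] [ 0.636 -0.059  0.04 ]
side 0.042 0.05 85 [ 0.5266 -0.3118  0.0465] [ 0.503 -0.339  0.042] [ 0.554 -0.265  0.05 ]
side 0.05 0.085 50 [ 0.5249 -0.3156  0.0647] [ 0.517 -0.322  0.05 ] [ 0.545 -0.309  0.084]
side 0.085 0.13 50 [ 0.5219 -0.3251  0.1103] [ 0.515 -0.336  0.085] [ 0.537 -0.299  0.122]
[ 137  139  113   99 4735]
platform z 0.08950377061548404
rect ((542.9566650390625, 83.49923706054688), (290.347412109375, 250.63743591308594), 80.00629425048828)
```

View pics/crop.png

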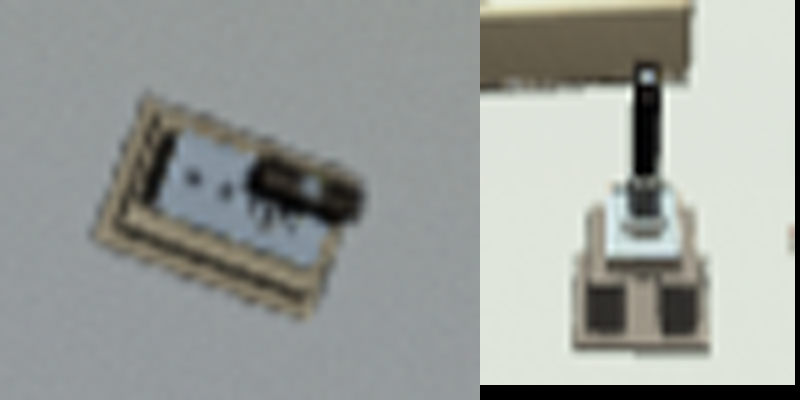

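The crop confirms the aluminium clamp in its grey rest: black wing at crop (310,187), nose at the left, crop (160,165), toward world +y. Next I work out the exact pose, the slot line and the rack edge.

```bash
python3 - <<'E'
from h import *
L=lambda n:dict(np.load(f'{n}0.npz'))
t,s=L('top'),L('side')
ax=lambda r:(np.round(r[0],1),np.round(r[1],1),round(r[2],1))
# stud dot by two views
def tri(a,b):
    A=[];B=[]
    for c,uv in((t,a),(s,b)):
        x,y=ray(c,uv)[0]; R,T=c['R'],c['t']
        for k,w in((0,x),(1,y)): A.append(R[k]-w*R[2]); B.append(w*T[2]-T[k])
    return np.linalg.lstsq(np.array(A),np.array(B),rcond=None)[0]
print('stud top two-view',tri((329.1,193.1),(289,200.7)),'plane .122',plane(t,[(329.1,193.1)],.122), 'side', plane(s,[(289,200.7)],.122))
# wing by dark mask with high depth
P=pts(t); g=t['pixels'].max(2); m=np.zeros(g.shape,bool); m[180:205,312:342]=(g[180:205,312:342]<75)&(P[180:205,312:342,2]>.085)
v,u=np.nonzero(m); print('wing',len(u),ax(cv2.minAreaRect((plane(t,np.c_[u,v],.118)[:,:2]*1000).astype(np.float32))))
# shoe: bluish bright in box
px=t['pixels'].astype(int); m=np.zeros(g.shape,bool); b=np.s_[180:206,300:336]
m[b]=(px[b][...,0]-px[b][...,2]>12)&(px[b].max(2)>110)&(P[b][...,2]>.038)
v,u=np.nonzero(m); print('shoe',len(u),ax(cv2.minAreaRect((plane(t,np.c_[u,v],.046)[:,:2]*1000).astype(np.float32))))
# rest outline from depth
m=np.zeros(g.shape,bool); m[175:220,295:350]=P[175:220,295:350,2]>.015
v,u=np.nonzero(m); print('rest',ax(cv2.minAreaRect((plane(t,np.c_[u,v],.034)[:,:2]*1000).astype(np.float32))))
# shaker frame
yaw=np.radians(-10); c0=np.array([.543,.0835]); X=np.array([np.cos(yaw),np.sin(yaw)]); Y=np.array([-X[1],X[0]])
Q=P[...,:2]-c0; sx=Q@X; sy=Q@Y; Z=P[...,2]
for lo in range(-150,150,6):
    k=(abs(sx+.0)<.04)&(sx<.1)&(sy*1000>=lo)&(sy*1000<lo+6)&(Z>.05)
    if k.any(): print(lo,k.sum(),np.round(np.percentile(Z[k],[5,50,95])*1000),end=' | ')
# slot darkness profile, strip sy -135..-40 on plane .09
yy=np.linspace(-.135,-.06,60); 
def proj(c,W):
    C=W@c['R'].T+c['t']; d=C[:,:2]/C[:,2:]; d*=1+c['k1']*(d**2).sum(1,keepdims=True); return d*[c['fx'],c['fy']]+[c['cx'],c['cy']]
print()
for seg in(yy[:30],yy[30:]):
  pr=[]
  xs=np.arange(-.02,.0201,.002)
  for x in xs:
    W=np.c_[c0+x*X+seg[:,None]*Y,np.full(30,.09)]; q=proj(t,W).astype(np.float32)
    pr.append(cv2.remap(t['pixels'].max(2),q[:,0][None],q[:,1][None],cv2.INTER_LINEAR).mean())
  print(np.round(pr))
E
```

```text
stud top two-view [ 0.52714509 -0.31263054  0.12141167] plane .122 [[ 0.52631844 -0.31227668  0.122     ]] side [[ 0.52750408 -0.31384345  0.122     ]]
wing 67 (array([ 526. , -309.1]), array([39.1, 16. ]), 70.1)
shoe 136 (array([ 531. , -299.6]), array([63.2, 30.9]), 69.6)
rest (array([ 530.1, -299.2]), array([86.9, 51.9]), 70.1)
-150 12 [64. 87. 89.] | -144 57 [67. 89. 92.] | -138 54 [65. 89. 93.] | -132 55 [65. 89. 91.] | -126 54 [65. 89. 92.] | -120 54 [64. 89. 92.] | -114 55 [67. 90. 92.] | -108 53 [65. 88. 92.] | -102 56 [66. 89. 92.] | -96 54 [66. 89. 92.] | -90 55 [63. 89. 92.] | -84 55 [65. 89. 94.] | -78 54 [66. 88. 92.] | -72 57 [67. 89. 93.] | -66 52 [65. 89. 92.] | -60 50 [65. 88. 92.] | -54 60 [65. 89. 93.] | -48 54 [66. 88. 92.] | -42 52 [64. 89. 93.] | -36 54 [64. 89. 93.] | -30 55 [67. 89. 92.] | -24 55 [64. 89. 93.] | -18 54 [64. 89. 93.] | -12 168 [ 86. 126. 165.] | -6 102 [ 93. 163. 195.] | 0 50 [160. 194. 198.] | 6 54 [121. 172. 197.] | 12 79 [ 93. 163. 198.] | 18 55 [157. 194. 198.] | 24 39 [156. 193. 198.] | 30 60 [119. 163. 195.] | 36 76 [ 97. 167. 197.] | 42 49 [161. 194. 199.] | 48 57 [124. 164. 198.] | 54 64 [ 95. 162. 193.] | 60 34 [160. 165. 198.] | 66 35 [150. 165. 197.] | 72 76 [124. 161. 196.] | 78 42 [ 94. 161. 164.] | 90 1 [89. 89. 89.] | 96 5 [63. 90. 91.] | 102 106 [ 86.  99. 114.] | 108 64 [ 73. 112. 117.] | 114 35 [111. 114. 117.] | 120 12 [91. 95. 97.] | 126 54 [89. 92. 96.] | 132 44 [88. 92. 94.] | 138 46 [85. 90. 93.] | 144 6 [85. 87. 90.] | 
[160. 161. 161. 160. 159. 158. 156. 151. 152. 158. 157. 151. 145. 149.
 159. 160. 160. 162. 163. 163. 160.]
[159. 159. 159. 158. 157. 157. 155. 151. 150. 156. 155. 150. 143. 147.
 158. 158. 157. 159. 162. 161. 160.]
```

Every measurement agrees with the given sizes. Stud axis ≈ (0.526,-0.3125), top at 0.122, heading 70°. Platform 290×250, centre (0.543,0.0835), slot heading 80°. Rack front at slot y≈-12 mm, stop face ≈+102 mm.

```bash
cat >> h.py <<'E'
from scipy.spatial.transform import Rotation as Ro
def go(*targets):  # (x,y,z,heading of tool x)
    o=env.get_obs(); r=o['tool_rot']; R=Ro.from_euler('xyz',r,degrees=True); p=np.array(o['tool_pos'])
    print('t',round(float(o['time_s']),2),'p',p.round(4),'rot',np.round(r,2),'F',np.round(o['force'],2),'q7',round(o['qpos'][6],1))
    for T in targets: print(T,'dp',(R.inv().apply(np.array(T[:3])-p)*100).round(2),'twist',round((r[2]-T[3]+180)%360-180,2))
C0=np.array([.543,.0835]); SX=np.array([np.cos(np.radians(-10)),np.sin(np.radians(-10))]); SY=np.array([-SX[1],SX[0]])
def slot(x,y): return C0+x*SX+y*SY
E
python3 -c "
from h import *
go((.30,.55,.28,154),(.5,.2,.32,110),(.526,-.3125,.24,70))"
```

```text
t 0.1 p [0.2848 0.5837 0.1984] rot [-1.799e+02  1.000e-02  1.540e+02] F [-0.4  -0.27  0.11] q7 -3.3
(0.3, 0.55, 0.28, 154) dp [-2.85 -2.38 -8.16] twist -0.0
(0.5, 0.2, 0.32, 110) dp [-36.17 -25.07 -12.12] twist 44.0
(0.526, -0.3125, 0.24, 70) dp [-60.97 -69.98  -4.04] twist 84.0
```

```bash
python3 -m jog '[{"dp":[-2.9,-2.4,-6],"twist":0,"fingers":1},{"dp":[-6,-5,-10],"twist":5},{"dp":[-12,-9,-12],"twist":14},{"dp":[-17,-12,-12],"twist":22},{"dp":[-22,-15.5,-12],"twist":30},{"dp":[-27,-19,-12],"twist":36},{"dp":[-32,-22,-12],"twist":42},{"dp":[-36,-25,-12],"twist":44}]'; python3 -c "
from h import *
go((.526,-.3125,.24,70))"
```

```text
t 0.1 p [0.2848 0.5837 0.1984] rot [-1.799e+02  1.000e-02  1.540e+02] F [-0.4  -0.27  0.11] q7 -3.3
(0.526, -0.3125, 0.24, 70) dp [-60.97 -69.98  -4.04] twist 84.0validation failed for argument at $[1]...
```

```bash
python3 -m jog '[{"dp":[-2.9,-2.4,-6],"twist":0,"fingers":1},{"dp":[-6,-5,-10],"twist":5,"fingers":1},{"dp":[-12,-9,-12],"twist":14,"fingers":1},{"dp":[-17,-12,-12],"twist":22,"fingers":1},{"dp":[-22,-15.5,-12],"twist":30,"fingers":1},{"dp":[-27,-19,-12],"twist":36,"fingers":1},{"dp":[-32,-22,-12],"twist":42,"fingers":1},{"dp":[-36,-25,-12],"twist":44,"fingers":1}]'; python3 -c "
from h import *
go((.526,-.3125,.24,70))"
```

```text
time_s: 1.1
tool_pos: [0.4999, 0.199, 0.3191]
tool_rot: [-180.0, 0.0, 109.8]
force: [0.2, -0.5, 0.2]
grip_width: 0.0869
grasp_force: 0.0
t 1.1 p [0.4999 0.199  0.3191] rot [-1.7999e+02  2.0000e-02  1.0981e+02] F [ 0.22 -0.47  0.16] q7 -4.0
(0.526, -0.3125, 0.24, 70) dp [-49.01 -14.88   7.92] twist 39.81
```

```bash
python3 -m jog '[{"dp":[-6,-2,0],"twist":5,"fingers":1},{"dp":[-12,-4,0],"twist":10,"fingers":1},{"dp":[-18,-6,0],"twist":15,"fingers":1},{"dp":[-24,-7.5,0],"twist":20,"fingers":1},{"dp":[-30,-9,2],"twist":25,"fingers":0.6},{"dp":[-36,-11,4],"twist":30,"fingers":0.6},{"dp":[-42,-13,6],"twist":35,"fingers":0.6},{"dp":[-47,-14.5,7.5],"twist":39.8,"fingers":0.6}]'; python3 -m jog '[{"dp":[-2,-0.4,0.4],"twist":0,"fingers":0.6},{"dp":[-2,-0.4,0.4],"twist":0,"fingers":0.6}]';  python3 -c "
from h import *
go((.526,-.3125,.087,70))
c=cam('top');im=c['pixels'][160:230,280:370];cv2.imwrite('pics/pre.png',cv2.resize(im,None,fx=6,fy=6,interpolation=cv2.INTER_CUBIC))"
```

```text
time_s: 2.1
tool_pos: [0.523, -0.2876, 0.2446]
tool_rot: [180.0, -0.0, 70.1]
force: [1.6, -0.0, 0.3]
grip_width: 0.0565
grasp_force: 0.0
time_s: 2.35
tool_pos: [0.5113, -0.3047, 0.241]
tool_rot: [-179.9, -0.0, 70.0]
force: [0.3, 0.9, -0.8]
grip_width: 0.0528
grasp_force: 0.0
t 2.35 p [ 0.5113 -0.3047  0.241 ] rot [-179.92   -0.     70.04] F [ 0.32  0.93 -0.84] q7 15.8
(0.526, -0.3125, 0.087, 70) dp [-0.23  1.67 15.39] twist 0.04
```

```bash
python3 -m jog '[{"dp":[-0.2,1.7,4],"twist":0,"fingers":0.6},{"dp":[-0.2,1.7,8],"twist":0,"fingers":0.6},{"dp":[-0.2,1.7,9],"twist":0,"fingers":0.6},{"dp":[-0.2,1.7,9],"twist":0,"fingers":0.6}]';  python3 -c "
from h import *
go((.526,-.3125,.087,70))
c=cam('top');im=c['pixels'][165:225,285:365];a=cv2.resize(im,None,fx=5,fy=5,interpolation=cv2.INTER_CUBIC)
c=cam('side');im=c['pixels'][170:245,255:325];b=cv2.resize(im,None,fx=4,fy=4,interpolation=cv2.INTER_CUBIC)
cv2.imwrite('pics/pre.png',np.hstack([a,b]))"
```

```text
time_s: 2.9
tool_pos: [0.529, -0.3097, 0.1521]
tool_rot: [180.0, -0.1, 70.3]
force: [0.3, 0.2, 0.6]
grip_width: 0.052
grasp_force: 0.0
t 2.9 p [ 0.529  -0.3097  0.1521] rot [ 1.7997e+02 -6.0000e-02  7.0350e+01] F [0.28 0.15 0.59] q7 18.6
(0.526, -0.3125, 0.087, 70) dp [-0.37 -0.19  6.51] twist 0.35
```

View pics/pre.png

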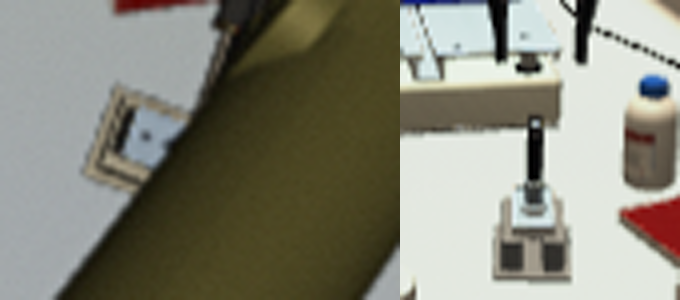

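The side crop shows the open fingers at (500,30) and (582,30), straddling the wing at (535,120). I descend in two stages.

```bash
python3 -m jog '[{"dp":[-0.4,-0.2,3],"twist":0.3,"fingers":0.6},{"dp":[-0.4,-0.2,5],"twist":0.3,"fingers":0.6},{"dp":[-0.4,-0.2,6.5],"twist":0.3,"fingers":0.6},{"dp":[-0.4,-0.2,6.5],"twist":0.3,"fingers":0.6},{"dp":[-0.4,-0.2,6.5],"twist":0.3,"fingers":0.6}]';  python3 -c "
from h import *
go((.526,-.3125,.087,70))
c=cam('side');im=c['pixels'][170:245,255:325];b=cv2.resize(im,None,fx=7,fy=7,interpolation=cv2.INTER_CUBIC)
cv2.imwrite('pics/pre2.png',b)"
```

```text
time_s: 3.62
tool_pos: [0.5254, -0.3147, 0.087]
tool_rot: [179.9, 0.0, 69.9]
force: [-0.7, -0.3, 0.3]
grip_width: 0.0523
grasp_force: 0.0
t 3.62 p [ 0.5254 -0.3147  0.087 ] rot [1.7994e+02 1.0000e-02 6.9910e+01] F [-0.69 -0.33  0.31] q7 20.7
(0.526, -0.3125, 0.087, 70) dp [ 0.23 -0.02  0.  ] twist -0.09
```

View pics/pre2.png

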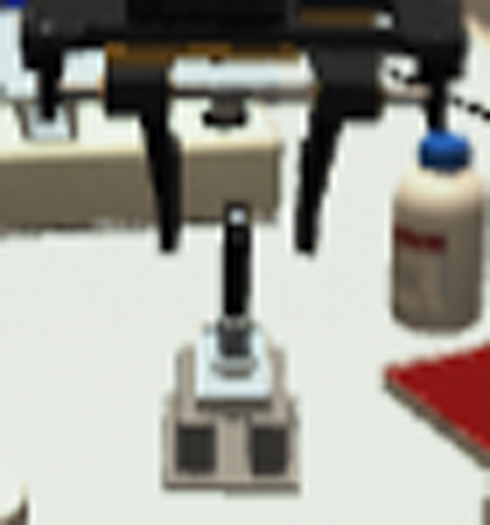

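The fingers straddle the wing at x 170 and 305, with the wing at 237, but the tips look high (row 250). I check that by projection.

```bash
python3 -c "
from h import *
c=cam('side')
def proj(c,W):
    C=np.array(W)@c['R'].T+c['t']; d=C[:,:2]/C[:,2:]; d=d*(1+c['k1']*(d**2).sum(1,keepdims=True)); return d*[c['fx'],c['fy']]+[c['cx'],c['cy']]
p=np.array([.5254,-.3147,.087]); y=np.array([.94,-.34,0])
W=[p,p+.034*y,p-.034*y,p+[0,0,.035],[.526,-.3125,.122],[.526,-.3125,.09]]
print((proj(c,W)-[255,170])*7)
P=pts(c)
for u,v in((170,235),(305,235),(237,240),(237,280),(237,365)): print(u,v,P[170+v//7,255+u//7].round(3))
print(env.get_obs()['tool_pos'])
"
```

```text
[[232.35559507 287.55338015]
 [308.00503716 288.95737966]
 [156.76868765 286.11951194]
 [234.25226221 216.19632745]
 [233.77595095 214.15012167]
 [232.04952267 279.36243532]]
170 235 [ 0.494 -0.316  0.119]
305 235 [ 0.552 -0.329  0.117]
237 240 [ 0.518 -0.329  0.119]
237 280 [ 0.518 -0.332  0.099]
237 365 [ 0.522 -0.324  0.053]
[ 0.5254564  -0.31479139  0.08723521]
```

```bash
python3 -m jog '[{"dp":[0.2,0,0],"twist":0,"fingers":0.6},{"dp":[0.2,0,0],"twist":0,"fingers":0.3},{"dp":[0.2,0,0],"twist":0,"fingers":0.2},{"dp":[0.2,0,0],"twist":0,"fingers":0},{"dp":[0.2,0,0],"twist":0,"fingers":0},{"dp":[0.2,0,0],"twist":0,"fingers":0}]' 50;  python3 -c "
from h import *
go((.526,-.3125,.087,70))
c=cam('side');im=c['pixels'][170:245,255:325];b=cv2.resize(im,None,fx=7,fy=7,interpolation=cv2.INTER_CUBIC)
cv2.imwrite('pics/grip.png',b)"
```

```text
time_s: 4.47
tool_pos: [0.5255, -0.3126, 0.0863]
tool_rot: [180.0, -0.0, 69.9]
force: [0.6, 0.9, -2.0]
grip_width: 0.0115
grasp_force: 50.0
t 4.47 p [ 0.5255 -0.3126  0.0863] rot [179.99  -0.    69.9 ] F [ 0.56  0.86 -1.96] q7 20.5
(0.526, -0.3125, 0.087, 70) dp [ 0.02  0.04 -0.07] twist -0.1
```

View pics/grip.png

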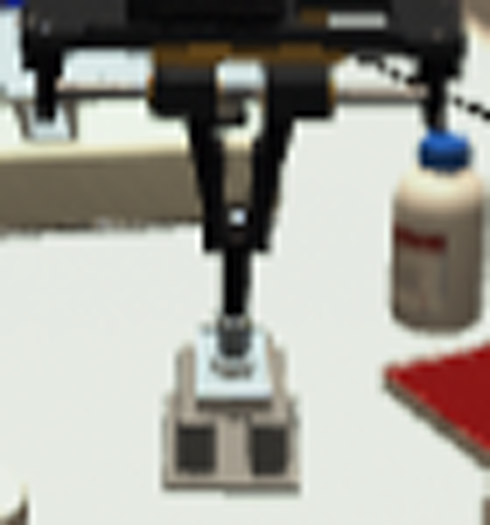

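The fingers hold only the upper ~16 mm of the wing, with the tips at row 250 ≈ z 0.105. The visible tips sit about 18 mm above the reported TCP. I regrip 8 mm lower.

```bash
python3 -m jog '[{"dp":[0,0,0],"twist":0,"fingers":0.3},{"dp":[0,0,0],"twist":0,"fingers":0.3},{"dp":[0,0,0.8],"twist":0,"fingers":0.3},{"dp":[0,0,0.8],"twist":0,"fingers":0.2},{"dp":[0,0,0.8],"twist":0,"fingers":0},{"dp":[0,0,0.8],"twist":0,"fingers":0},{"dp":[0,0,0.8],"twist":0,"fingers":0}]' 60;  python3 -m jog '[{"dp":[0,0,-1],"twist":0,"fingers":0},{"dp":[0,0,-2],"twist":0,"fingers":0},{"dp":[0,0,-4],"twist":0,"fingers":0},{"dp":[0,0,-8],"twist":0,"fingers":0},{"dp":[0,0,-13],"twist":0,"fingers":0},{"dp":[0,0,-15],"twist":0,"fingers":0},{"dp":[0,0,-15],"twist":0,"fingers":0}]'; python3 -c "
from h import *
x,y=slot(0,-.095)
go((x,y,.22,80))
c=cam('side');im=c['pixels'][110:245,220:320];b=cv2.resize(im,None,fx=4,fy=4,interpolation=cv2.INTER_CUBIC)
cv2.imwrite('pics/lift.png',b)"
```

```text
time_s: 5.4
tool_pos: [0.5254, -0.3126, 0.0782]
tool_rot: [-180.0, 0.0, 69.9]
force: [0.3, -0.1, -1.0]
grip_width: 0.0116
grasp_force: 60.0
time_s: 6.28
tool_pos: [0.5262, -0.3131, 0.23]
tool_rot: [179.8, -0.0, 69.9]
force: [-0.7, 0.2, -2.8]
grip_width: 0.0113
grasp_force: 60.0
t 6.28 p [ 0.5262 -0.3131  0.23  ] rot [ 1.7981e+02 -1.0000e-02  6.9900e+01] F [-0.69  0.18 -2.78] q7 16.9
(np.float64(0.5265034231216417), np.float64(-0.010056736536159752), 0.22, 80) dp [ 28.47 -10.39   0.98] twist -10.1
```

View pics/lift.png

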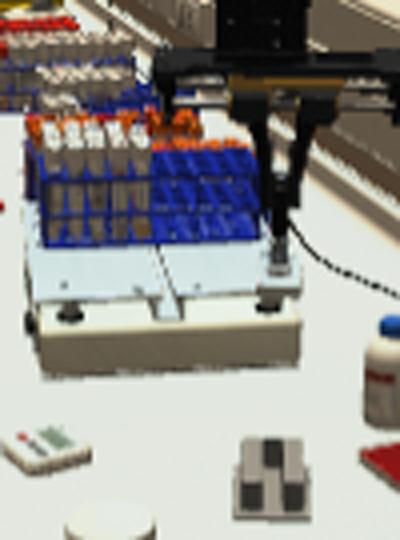

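The clamp is lifted clear of the rest (upright, held at crop (280,200)). The slot's open end shows at crop (165,300). Next I move to a hover above the slot at slot y = -90 mm.

```bash
python3 -m jog '[{"dp":[4,-1.5,0],"twist":-2,"fingers":0},{"dp":[9,-3.3,0],"twist":-4,"fingers":0},{"dp":[14,-5.1,0],"twist":-6,"fingers":0},{"dp":[19,-7,0],"twist":-8,"fingers":0},{"dp":[24,-8.8,0],"twist":-9,"fingers":0},{"dp":[28,-10.2,0.5],"twist":-10.1,"fingers":0},{"dp":[28.9,-10.6,1],"twist":-10.1,"fingers":0},{"dp":[28.9,-10.6,1],"twist":-10.1,"fingers":0}]'; python3 -c "
from h import *
x,y=slot(-.0005,-.090)
go((x,y,.159,80))"
```

```text
time_s: 7.32
tool_pos: [0.5239, -0.0046, 0.2162]
tool_rot: [-179.8, 0.1, 80.1]
force: [0.0, -0.2, -1.7]
grip_width: 0.0115
grasp_force: 60.0
t 7.33 p [ 0.5239 -0.0046  0.2162] rot [-1.798e+02  1.100e-01  8.007e+01] F [ 0.02 -0.23 -1.69] q7 -11.1
(np.float64(0.5268792601334702), np.float64(-0.005045873682265251), 0.159, 80) dp [0.01 0.32 5.72] twist 0.07
```

```bash
python3 -m jog '[{"dp":[0,0.2,2],"twist":0,"fingers":0},{"dp":[0,0.2,4],"twist":0,"fingers":0},{"dp":[0,0.2,5.5],"twist":0,"fingers":0},{"dp":[0,0.2,5.5],"twist":0,"fingers":0},{"dp":[0,0.2,5.5],"twist":0,"fingers":0},{"dp":[0,0.2,5.5],"twist":0,"fingers":0}]'; python3 -c "
from h import *
x,y=slot(-.0005,-.090)
go((x,y,.145,80))
c=cam('side');im=c['pixels'][150:210,215:305];b=cv2.resize(im,None,fx=8,fy=8,interpolation=cv2.INTER_CUBIC);np.savez('hov.npz',**c)
cv2.imwrite('pics/hover.png',b)"
```

```text
time_s: 8.07
tool_pos: [0.5279, -0.0052, 0.1642]
tool_rot: [179.9, -0.0, 80.0]
force: [-0.4, 0.5, -2.0]
grip_width: 0.0117
grasp_force: 60.0
t 8.07 p [ 0.5279 -0.0052  0.1642] rot [ 1.7991e+02 -3.0000e-02  7.9990e+01] F [-0.38  0.54 -1.98] q7 -10.0
(np.float64(0.5268792601334702), np.float64(-0.005045873682265251), 0.145, 80) dp [-0.01 -0.1   1.92] twist -0.01
```

View pics/hover.png

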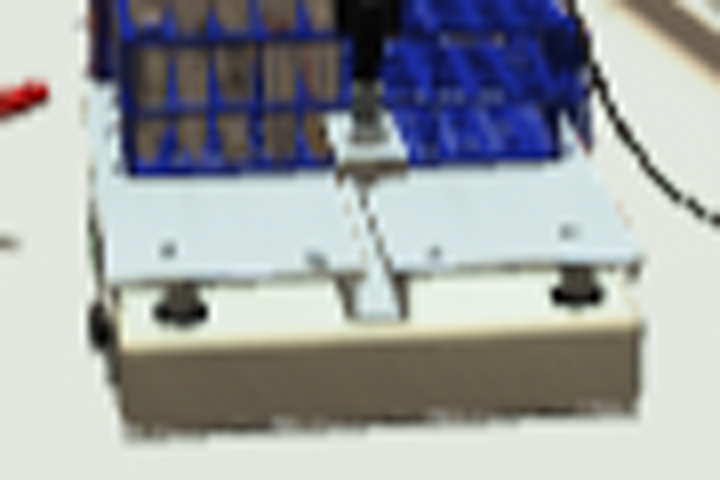

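The clamp hangs over the slot: shoe rear edge spans about (338–408,165), slot mouth end about (362–394,268). I compare the predicted pixels with these to get any lateral offset.

```bash
python3 -c "
from h import *
c=dict(np.load('hov.npz'))
def proj(W):
    C=np.array(W)@c['R'].T+c['t']; d=C[:,:2]/C[:,2:]; d=d*(1+c['k1']*(d**2).sum(1,keepdims=True)); return (d*[c['fx'],c['fy']]+[c['cx'],c['cy']]-[215,150]+.5)*8
p=np.array([.5279,-.0052])
f=lambda x,y,z:np.r_[slot(x,y),z]
g=lambda x,y,z:np.r_[p+x*SX+y*SY,.12+z]
print('slot end',proj([f(-.0055,-.145,.09),f(.0055,-.145,.09),f(-.125,-.145,.09),f(.125,-.145,.09)]).round())
print('shoe rear bottom/top',proj([g(-.017,-.022,0),g(.017,-.022,0),g(-.017,-.022,.012),g(.017,-.022,.012)]).round())
g8=cv2.resize(c['pixels'][150:210,215:305],None,fx=8,fy=8,interpolation=cv2.INTER_CUBIC).max(2)
for r in (152,158,164,168,264,270,275): print(r,g8[r,320:424:4])
P=pts(c)
"
```

```text
slot end [[368. 266.]
 [392. 265.]
 [109. 277.]
 [646. 253.]]
shoe rear bottom/top [[336. 182.]
 [408. 179.]
 [336. 158.]
 [408. 155.]]
152 [ 88  82  63  88 165 227 224 204 200 198 195 194 194 196 198 201 206 211
 212 213 223 215 185 159 164 162]
158 [ 87  78  67  86 141 189 183 161 161 164 164 164 165 162 153 145 142 144
 142 142 158 151 142 134 141 140]
164 [ 93  83  85  96 112 131 120 102 101 103 103 102 102  97  88  79  75  75
  77  80  84  79  93 116 120 113]
168 [111 106 116 118 101  93  88  83  84  87  89  90  90  87  80  73  70  71
  76  82  83  86 108 141 145 138]
264 [133 150 186 218 221 216 215 213 214 212 206 206 217 227 232 211 156 128
 169 225 228 219 216 215 216 216]
270 [136 140 155 169 168 163 164 164 159 159 165 183 207 228 242 225 173 128
 130 148 147 147 153 162 169 174]
275 [146 145 139 129 117 111 116 121 115 116 127 157 197 229 240 224 193 146
 104  76  69  82 104 132 147 156]
```

Shoe observed and predicted match. Slot centre is at x≈-0.7 mm. I shift tool y by -0.12 cm and lower.

```bash
python3 -m jog '[{"dp":[0,-0.1,1],"twist":0,"fingers":0},{"dp":[0,-0.1,1.8],"twist":0,"fingers":0},{"dp":[0,-0.1,1.8],"twist":0,"fingers":0},{"dp":[0,-0.1,2.1],"twist":0,"fingers":0},{"dp":[0,-0.1,2.1],"twist":0,"fingers":0}]'; python3 -c "
from h import *
x,y=slot(-.0007,-.090)
go((x,y,.134,80))"
```

```text
time_s: 8.75
tool_pos: [0.5262, -0.0049, 0.1422]
tool_rot: [-180.0, 0.0, 80.0]
force: [0.3, 0.3, -1.9]
grip_width: 0.0116
grasp_force: 60.0
t 8.75 p [ 0.5262 -0.0049  0.1422] rot [-1.7999e+02  1.0000e-02  8.0000e+01] F [ 0.34  0.27 -1.92] q7 -9.5
(np.float64(0.5266822985828677), np.float64(-0.0050111440467318635), 0.134, 80) dp [-0.    0.05  0.82] twist -0.0
```

```bash
python3 -m jog '[{"dp":[0,0.05,0.2],"twist":0,"fingers":0},{"dp":[0,0.05,0.4],"twist":0,"fingers":0},{"dp":[0,0.05,0.4],"twist":0,"fingers":0}]'; python3 -c "
from h import *
go((.5267,-.005,.134,80))"
```

```text
time_s: 9.12
tool_pos: [0.5266, -0.005, 0.1382]
tool_rot: [-180.0, 0.0, 80.0]
force: [-1.1, -1.2, -1.6]
grip_width: 0.011
grasp_force: 60.0
t 9.12 p [ 0.5266 -0.005   0.1382] rot [-179.98    0.     80.  ] F [-1.09 -1.16 -1.55] q7 -9.4
(0.5267, -0.005, 0.134, 80) dp [-0.    0.01  0.42] twist -0.0
```

No resistance, and the head is now in the mouth. I lower the rest.

```bash
python3 -m jog '[{"dp":[0,0,0.2],"twist":0,"fingers":0},{"dp":[0,0,0.4],"twist":0,"fingers":0},{"dp":[0,0,0.4],"twist":0,"fingers":0}]'; python3 -m jog '[{"dp":[0,0,0.1],"twist":0,"fingers":0},{"dp":[0,0,0.1],"twist":0,"fingers":0}]';python3 -c "
from h import *
go((.5267,-.005,.134,80))"
```

```text
time_s: 9.5
tool_pos: [0.5268, -0.005, 0.1343]
tool_rot: [180.0, -0.0, 80.0]
force: [-0.3, -0.1, -1.8]
grip_width: 0.0116
grasp_force: 60.0
time_s: 9.75
tool_pos: [0.5269, -0.005, 0.1341]
tool_rot: [180.0, -0.0, 80.0]
force: [-2.0, 0.5, 3.7]
grip_width: 0.0115
grasp_force: 60.0
t 9.75 p [ 0.5269 -0.005   0.1341] rot [ 1.7998e+02 -3.0000e-02  8.0000e+01] F [-1.97  0.48  3.74] q7 -9.3
(0.5267, -0.005, 0.134, 80) dp [-0.   -0.02  0.01] twist -0.0
```

The clamp is seated: contact at z=0.134 with a 5.6 N reaction. I slide along tool +x toward the rack.

```bash
python3 -m jog '[{"dp":[0.4,0,0],"twist":0,"fingers":0},{"dp":[0.8,0,0],"twist":0,"fingers":0},{"dp":[1.2,0,0],"twist":0,"fingers":0},{"dp":[1.6,0,0],"twist":0,"fingers":0},{"dp":[2.0,0,0],"twist":0,"fingers":0},{"dp":[2.0,0,0],"twist":0,"fingers":0}]'; python3 -c "
from h import *
o=env.get_obs(); p=np.array(o['tool_pos'])[:2]-C0; f=np.array(o['force'])[:2]; print('slot x,y mm',p@SX*1e3,p@SY*1e3,'F lateral,along',f@SX,f@SY)"
```

```text
time_s: 10.5
tool_pos: [0.5311, 0.0141, 0.1341]
tool_rot: [179.9, 0.0, 80.0]
force: [-0.1, -1.8, 5.0]
grip_width: 0.0115
grasp_force: 60.0
slot x,y mm 0.34642544473668097 -70.40763607291741 F lateral,along 0.191461974071898 -1.7813127734881957
```

```bash
cat > s.py <<'E'
from h import *
o=env.get_obs(); p=np.array(o['tool_pos'])[:2]-C0; f=np.array(o['force']); print('slot x,y mm',(p@SX*1e3).round(2),(p@SY*1e3).round(2),'F lateral,along,z',(f[:2]@SX).round(2),(f[:2]@SY).round(2),f[2].round(2),'M',np.round(o['wrist_torque'],2))
E
python3 -m jog '[{"dp":[0.2,0,0],"twist":0,"fingers":0},{"dp":[0.4,0,0],"twist":0,"fingers":0},{"dp":[0.6,0,0],"twist":0,"fingers":0},{"dp":[0.8,0,0],"twist":0,"fingers":0}]'; python3 s.py; python3 -m jog '[{"dp":[0.2,0,0],"twist":0,"fingers":0},{"dp":[0.4,0,0],"twist":0,"fingers":0},{"dp":[0.6,0,0],"twist":0,"fingers":0}]'; python3 s.py
```

```text
time_s: 11.0
tool_pos: [0.5323, 0.0212, 0.1341]
tool_rot: [179.9, 0.1, 79.9]
force: [-1.1, -3.8, 5.6]
grip_width: 0.0116
grasp_force: 60.0
slot x,y mm 0.31 -63.22 F lateral,along,z -0.38 -3.92 5.59 M [-0.98  0.38  0.06]
time_s: 11.38
tool_pos: [0.5331, 0.0255, 0.134]
tool_rot: [179.9, 0.2, 79.9]
force: [-0.8, -6.2, 5.6]
grip_width: 0.0112
grasp_force: 60.0
slot x,y mm 0.29 -58.84 F lateral,along,z 0.26 -6.22 5.57 M [-1.62  0.51  0.  ]
```

```bash
python3 -m jog '[{"dp":[0.2,0,0.05],"twist":0,"fingers":0},{"dp":[0.4,0,0.1],"twist":0,"fingers":0},{"dp":[0.6,0,0.1],"twist":0,"fingers":0}]'; python3 s.py;python3 -m jog '[{"dp":[0.15,0,0],"twist":0,"fingers":0},{"dp":[0.3,0,0],"twist":0,"fingers":0}]'; python3 s.py; 
```

```text
time_s: 11.75
tool_pos: [0.5341, 0.0307, 0.1332]
tool_rot: [179.9, 0.2, 79.9]
force: [-2.2, -7.7, 7.8]
grip_width: 0.0117
grasp_force: 60.0
slot x,y mm 0.38 -53.54 F lateral,along,z -0.8 -7.92 7.79 M [-1.93  0.74  0.02]
time_s: 12.0
tool_pos: [0.5346, 0.0337, 0.1332]
tool_rot: [179.9, 0.2, 79.9]
force: [-1.8, -7.6, 7.7]
grip_width: 0.0114
grasp_force: 60.0
slot x,y mm 0.37 -50.55 F lateral,along,z -0.45 -7.8 7.7 M [-1.89  0.73  0.03]
```

```bash
python3 -m jog '[{"dp":[0.15,0,0],"twist":0,"fingers":0},{"dp":[0.3,0,0],"twist":0,"fingers":0}]'; python3 s.py;python3 -m jog '[{"dp":[0.15,0,0],"twist":0,"fingers":0},{"dp":[0.3,0,0],"twist":0,"fingers":0}]'; python3 s.py; 
```

```text
time_s: 12.25
tool_pos: [0.5351, 0.0366, 0.1332]
tool_rot: [179.9, 0.2, 79.9]
force: [-2.3, -7.3, 8.3]
grip_width: 0.0116
grasp_force: 60.0
slot x,y mm 0.38 -47.56 F lateral,along,z -1.02 -7.57 8.31 M [-1.93  0.76  0.01]
time_s: 12.5
tool_pos: [0.5356, 0.0396, 0.1332]
tool_rot: [179.9, 0.2, 79.9]
force: [-2.2, -7.4, 7.4]
grip_width: 0.0116
grasp_force: 60.0
slot x,y mm 0.38 -44.56 F lateral,along,z -0.9 -7.65 7.4 M [-1.91  0.75  0.02]
```

```bash
python3 -m jog '[{"dp":[0.1,0,0],"twist":0,"fingers":0},{"dp":[0.2,0,0],"twist":0,"fingers":0}]' | grep time; python3 s.py
```

```text
time_s: 12.75
slot x,y mm 0.35 -42.58 F lateral,along,z -1.48 -7.91 8.59 M [-1.92  0.75  0.01]
```

```bash
python3 -m jog '[{"dp":[0.1,0,0],"twist":0,"fingers":0},{"dp":[0.2,0,0],"twist":0,"fingers":0}]' | grep time; python3 s.py;  python3 -m jog '[{"dp":[0.1,0,0],"twist":0,"fingers":0},{"dp":[0.1,0,0],"twist":0,"fingers":0}]' | grep time; python3 s.py
```

```text
time_s: 13.0
slot x,y mm 0.37 -40.58 F lateral,along,z -1.7 -8.36 8.45 M [-1.91  0.73  0.02]
time_s: 13.25
slot x,y mm 0.37 -39.41 F lateral,along,z -0.95 -7.03 8.88 M [-1.85  0.69 -0.01]
```

```bash
python3 -m jog '[{"dp":[0.1,0,0],"twist":0,"fingers":0},{"dp":[0.1,0,0],"twist":0,"fingers":0}]' | grep time; python3 s.py
```

```text
time_s: 13.5
slot x,y mm 0.34 -38.49 F lateral,along,z -0.09 -6.6 7.96 M [-1.9   0.74 -0.02]
```

```bash
for i in 1; do python3 -m jog '[{"dp":[0.1,0,0],"twist":0,"fingers":0},{"dp":[0.2,0,0],"twist":0,"fingers":0}]' | grep time; python3 s.py; done; python3 -c "
from h import *
c=cam('top'); cv2.imwrite('pics/p.png',cv2.resize(c['pixels'][120:250,110:270],None,fx=4,fy=4,interpolation=cv2.INTER_CUBIC))"
```

```text
time_s: 13.75
slot x,y mm 0.37 -37.64 F lateral,along,z -1.52 -9.31 8.42 M [-2.43  0.88  0.04]
```

View pics/p.png

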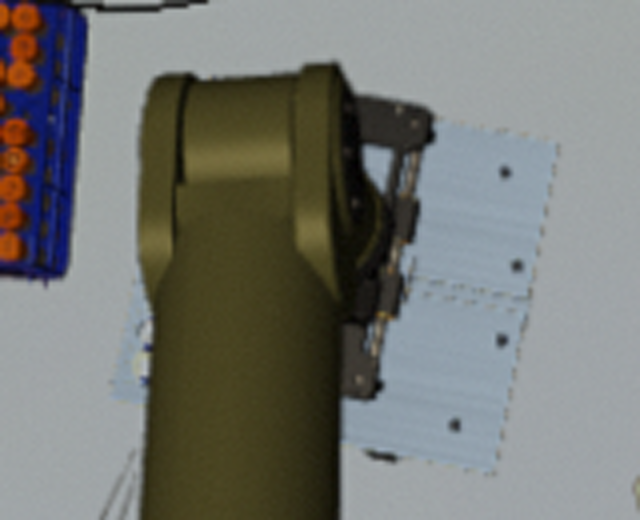

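The arm hides the rack in this view (gripper at about (390,270)), so force is the guide. It rose to 9.3 N with a shorter advance, so the stop is being reached at slot y≈-38. I press on in 1 mm steps.

```bash
python3 -m jog '[{"dp":[0,0,0],"twist":0,"fingers":0}]' | grep time; python3 s.py;  python3 -m jog '[{"dp":[0.1,0,0],"twist":0,"fingers":0},{"dp":[0.1,0,0],"twist":0,"fingers":0}]' | grep -E 'time|rot'; python3 s.py
```

```text
time_s: 13.92
slot x,y mm 0.37 -37.66 F lateral,along,z -1.3 -9.54 7.34 M [-2.27  0.83  0.03]
time_s: 14.18
tool_rot: [180.0, 0.4, 79.8]
slot x,y mm 0.35 -37.16 F lateral,along,z -2.31 -10.54 8.63 M [-2.55  0.89  0.01]
```

```bash
python3 -m jog '[{"dp":[0.1,0,0],"twist":0,"fingers":0},{"dp":[0.1,0,0],"twist":0,"fingers":0}]' | grep -E 'time|rot'; python3 s.py;python3 -m jog '[{"dp":[0.1,0,0],"twist":0,"fingers":0},{"dp":[0.1,0,0],"twist":0,"fingers":0}]' | grep -E 'time|rot'; python3 s.py
```

```text
time_s: 14.42
tool_rot: [180.0, 0.4, 79.8]
slot x,y mm 0.32 -36.69 F lateral,along,z -0.15 -11.23 7.67 M [-2.81  0.96 -0.02]
time_s: 14.68
tool_rot: [180.0, 0.4, 79.8]
slot x,y mm 0.32 -36.3 F lateral,along,z -1.95 -11.78 7.92 M [-3.02  1.1  -0.01]
```

The force rises slower than the rubber alone would give, which suggests the shoe is pitching slightly under the light downforce. I press the stud down to hold the shoe flat before pushing further.

```bash
python3 -m jog '[{"dp":[0,0,0.1],"twist":0,"fingers":0},{"dp":[0,0,0.2],"twist":0,"fingers":0},{"dp":[0,0,0.2],"twist":0,"fingers":0}]' | grep -E 'time|rot|pos'; python3 s.py;python3 -m jog '[{"dp":[0,0,0.1],"twist":0,"fingers":0},{"dp":[0,0,0.2],"twist":0,"fingers":0},{"dp":[0,0,0.2],"twist":0,"fingers":0}]' | grep -E 'time|rot|pos'; python3 s.py; python3 -c "
from h import *
c=cam('side'); cv2.imwrite('pics/press.png',cv2.resize(c['pixels'][120:210,210:310],None,fx=6,fy=6,interpolation=cv2.INTER_CUBIC))"
```

```text
time_s: 15.05
tool_pos: [0.5371, 0.0475, 0.1315]
tool_rot: [180.0, 0.4, 79.8]
slot x,y mm 0.45 -36.49 F lateral,along,z -2.08 -12.93 11.22 M [-3.08  1.32  0.07]
time_s: 15.42
tool_pos: [0.5372, 0.0474, 0.13]
tool_rot: [180.0, 0.4, 79.8]
slot x,y mm 0.56 -36.59 F lateral,along,z -4.06 -13.51 13.97 M [-3.12  1.52  0.08]
```

View pics/press.png

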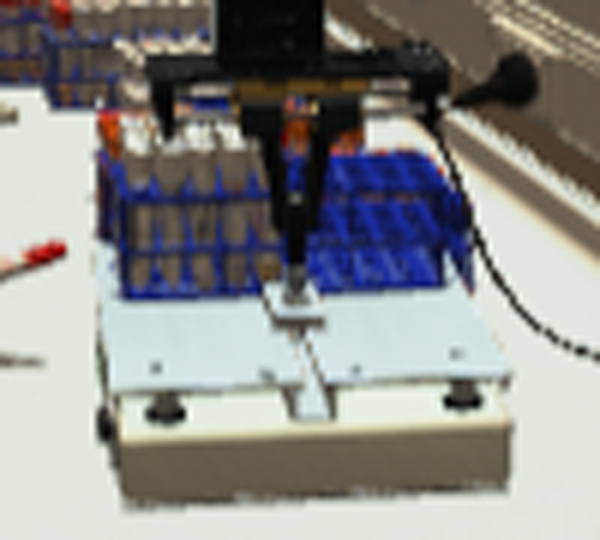

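The shoe sits flat against the rack base at (295,300), and the gripper stays clear above the tubes. Downforce is ~16 N with the stud sunk ~4.5 mm, and the push on the rack is ~9 N. Next I turn the wing clockwise (tool +twist).

```bash
python3 -m jog '[{"dp":[0,0,0.05],"twist":0,"fingers":0},{"dp":[0,0,0.05],"twist":8,"fingers":0},{"dp":[0,0,0.05],"twist":16,"fingers":0},{"dp":[0,0,0.05],"twist":24,"fingers":0}]' | grep -E 'time|rot|pos|width'; python3 s.py
```

```text
time_s: 15.98
tool_pos: [0.5371, 0.0474, 0.1297]
tool_rot: [179.8, 0.4, 55.5]
grip_width: 0.0119
slot x,y mm 0.46 -36.54 F lateral,along,z -3.67 -13.2 14.5 M [-3.13  1.63 -0.02]
```

```bash
python3 -m jog '[{"dp":[0,0,0],"twist":9,"fingers":0},{"dp":[0,0,0],"twist":18,"fingers":0},{"dp":[0,0,0],"twist":27,"fingers":0},{"dp":[0,0,0],"twist":36,"fingers":0}]' | grep -E 'time|rot|pos|width'; python3 s.py
```

```text
time_s: 16.48
tool_pos: [0.5368, 0.0478, 0.1296]
tool_rot: [179.7, 0.2, 19.5]
grip_width: 0.0114
slot x,y mm 0.11 -36.23 F lateral,along,z -4.45 -12.76 15.04 M [-2.87  1.9  -0.01]
```

```bash
python3 -m jog '[{"dp":[0,0,0],"twist":8,"fingers":0},{"dp":[0,0,0],"twist":16,"fingers":0},{"dp":[0,0,0],"twist":24,"fingers":0},{"dp":[0,0,0],"twist":30,"fingers":0},{"dp":[0,0,0],"twist":30,"fingers":0},{"dp":[0,0,0],"twist":30,"fingers":0}]' | grep -E 'time|rot|pos|width'; python3 s.py
```

```text
time_s: 17.23
tool_pos: [0.537, 0.0481, 0.1296]
tool_rot: [179.6, -0.0, -10.2]
grip_width: 0.0115
slot x,y mm 0.24 -35.93 F lateral,along,z -4.24 -12.17 14.52 M [-2.73  1.81 -0.04]
```

The stud is turned 90°. I relax the downforce so the spring clamps, with the push still held.

```bash
python3 -m jog '[{"dp":[0,0,-0.1],"twist":0,"fingers":0},{"dp":[0,0,-0.2],"twist":0,"fingers":0},{"dp":[0,0,-0.25],"twist":0,"fingers":0},{"dp":[0,0,-0.25],"twist":0,"fingers":0}]' | grep -E 'time|rot|pos|width'; python3 s.py
```

```text
time_s: 17.73
tool_pos: [0.5369, 0.0482, 0.1311]
tool_rot: [179.6, -0.0, -10.2]
grip_width: 0.0116
slot x,y mm 0.1 -35.82 F lateral,along,z -2.29 -10.85 9.91 M [-2.67  1.19  0.01]
```

```bash
python3 -m jog '[{"dp":[0,0,-0.1],"twist":0,"fingers":0},{"dp":[0,0,-0.2],"twist":0,"fingers":0},{"dp":[0,0,-0.3],"twist":0,"fingers":0},{"dp":[0,0,-0.3],"twist":0,"fingers":0}]' | grep -E 'time|rot|pos|width'; python3 s.py
```

```text
time_s: 18.23
tool_pos: [0.5364, 0.0482, 0.1314]
tool_rot: [179.5, 0.0, -10.2]
grip_width: 0.0116
slot x,y mm -0.33 -35.88 F lateral,along,z 4.23 -9.95 -6.0 M [-2.47 -0.2   0.02]
```

Locked: pulling up gives -6 N with no rise. I zero the vertical load and ease the push to check that the clamp holds.

```bash
python3 -m jog '[{"dp":[0,0,0.1],"twist":0,"fingers":0},{"dp":[0,0.1,0.1],"twist":0,"fingers":0},{"dp":[0,0.2,0.1],"twist":0,"fingers":0},{"dp":[0,0.3,0.1],"twist":0,"fingers":0},{"dp":[0,0.3,0.1],"twist":0,"fingers":0}]' | grep -E 'time|rot|pos|width'; python3 s.py
```

```text
time_s: 18.85
tool_pos: [0.5365, 0.0477, 0.1313]
tool_rot: [179.7, -0.0, -10.1]
grip_width: 0.0113
slot x,y mm -0.2 -36.39 F lateral,along,z 1.63 -5.96 -2.27 M [-1.48 -0.04  0.02]
```

```bash
python3 -m jog '[{"dp":[0,0.1,0],"twist":0,"fingers":0},{"dp":[0,0.2,0],"twist":0,"fingers":0},{"dp":[0,0.3,0],"twist":0,"fingers":0},{"dp":[0,0.3,0],"twist":0,"fingers":0}]' | grep -E 'time|rot|pos|width'; python3 s.py
```

```text
time_s: 19.35
tool_pos: [0.5363, 0.0475, 0.1314]
tool_rot: [179.9, -0.0, -10.0]
grip_width: 0.0117
slot x,y mm -0.34 -36.6 F lateral,along,z 4.32 -3.84 -7.89 M [-0.94 -0.76 -0.04]
```

```bash
python3 -m jog '[{"dp":[0,0.1,0.05],"twist":0,"fingers":0},{"dp":[0,0.15,0.07],"twist":0,"fingers":0},{"dp":[0,0.15,0.07],"twist":0,"fingers":0.35},{"dp":[0,0.15,0.07],"twist":0,"fingers":0.35},{"dp":[0,0.15,0.07],"twist":0,"fingers":0.35}]'; python3 s.py
```

```text
time_s: 19.98
tool_pos: [0.5358, 0.0474, 0.1321]
tool_rot: [-179.9, 0.0, -10.0]
force: [-0.1, -0.0, 0.5]
grip_width: 0.0283
grasp_force: 0.0
slot x,y mm -0.78 -36.83 F lateral,along,z -0.05 -0.04 0.46 M [-0.03  0.18 -0.03]
```

Released, with zero load on the tool. I retreat straight up, move away so the views are clear, and check.

```bash
python3 -m jog '[{"dp":[0,0,-2],"twist":0,"fingers":0.35},{"dp":[0,0,-5],"twist":0,"fingers":0.35},{"dp":[0,0,-9],"twist":0,"fingers":0.35},{"dp":[0,0,-14],"twist":0,"fingers":0.35},{"dp":[0,0,-18],"twist":0,"fingers":0.35},{"dp":[0,5,-20],"twist":0,"fingers":0.35},{"dp":[0,10,-20],"twist":0,"fingers":0.35},{"dp":[0,15,-20],"twist":0,"fingers":0.35}]'|grep -E 'time|pos'; python3 -m jog '[{"dp":[0,6,0],"twist":0,"fingers":0.35},{"dp":[0,12,0],"twist":0,"fingers":0.35},{"dp":[0,17,0],"twist":0,"fingers":0.35},{"dp":[0,17,0],"twist":0,"fingers":0.35},{"dp":[0,17,0],"twist":0,"fingers":0.35}]'|grep -E 'time|pos'
python3 -c "
from h import *
t=cam('top'); s=cam('side')
a=cv2.resize(t['pixels'][125:250,125:265],None,fx=3.5,fy=3.5,interpolation=cv2.INTER_CUBIC); b=cv2.resize(s['pixels'][120:210,215:295],None,fx=3.8,fy=3.8,interpolation=cv2.INTER_CUBIC)
im=np.zeros((440,800,3),np.uint8); im[:a.shape[0],:a.shape[1]]=a; im[:b.shape[0],490:490+b.shape[1]]=b; cv2.imwrite('pics/end.png',im)
P=pts(t); q=P.reshape(-1,3); d=q[:,:2]-C0; x=d@SX; y=d@SY
k=(q[:,2]>.12)&(abs(x)<.16)&(abs(y)<.12)
k2=k&(y>-.02)
print('rack',cv2.minAreaRect((np.c_[x,y][k2]*1000).astype(np.float32)))
w=k&(y<-.022)&(q[:,2]<.19); print('wing',w.sum(),cv2.minAreaRect((np.c_[x,y][w]*1000).astype(np.float32)),np.percentile(q[w,2],95))
"
```

```text
time_s: 20.98
tool_pos: [0.5095, -0.1022, 0.3323]
time_s: 21.6
tool_pos: [0.4806, -0.2675, 0.3316]
rack ((-2.6266937255859375, 60.17591094970703), (226.43203735351562, 95.06718444824219), 0.2862161695957184)
wing 93 ((1.1072406768798828, -35.29117965698242), (39.12709045410156, 12.706696510314941), 0.29485905170440674) 0.17706879603686768
```

View pics/end.png

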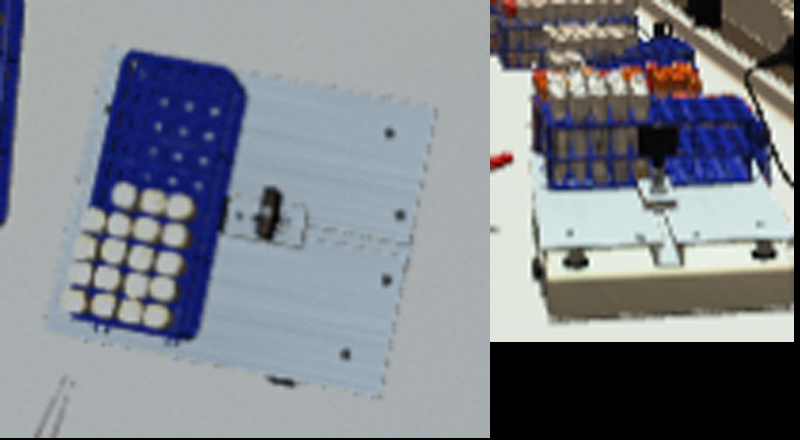

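The final views show the wing lying across the slot (0.3° off), and the clamp flat with its nose on the rack at (225,212). The rack is square (0.3°), 2.6 mm off centre and against the stop. The robot is clear, so I hand in.

```bash
python3 -c "
from h import *
print(env.sign_off())"
```

```text
the job is handed in; nothing more can be done
None
```

I handed the job in at about 22 s, with no verdict shown: the clamp is locked a quarter turn in the slot, the rack is square against the stop, and the arm is clear; the force still pressing on the rack couldn't be measured after I let go, but I estimate about 5 N.

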